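# Load the spacer collar and hold the index plunger out

### The job

On the grinding bench, take the one spacer collar (the plain, thick-walled, wide ring) out of the crate of spares and slide it down over the upright arbor of the indexing fixture until it rests on the shoulder, then let go of it. Then grip the black knob of the fixture's spring plunger, pull it straight up all the way so its pin is clear of the seat hole, and finish while still holding it up there, so that a colleague can swing the index arm. The other spares stay in the crate, and the other things on the bench stay where they are.

Things in the scene. Friction and masses are not known exactly. Their poses are not given: they have to be found in the camera images.
- collar_mid (a point): Spacer collar, loose in the crate: plain bright steel ring, outer diameter 50 mm, bore 27 mm, 36 mm tall, about 0.25 kg, standing flat with its bore upright. This point is on its axis half-way up (18 mm above its underside). z is its bore axis.
- crate: Low open grey plastic crate, fixed to the bench: outside 240 mm along its x, 290 mm along its y, 35 mm high; walls and floor 5 mm thick. Origin at the centre of its underside. It may stand left or right of the fixture. It holds five loose spares in no fixed order: collar, washer, hub, bush, bolt.
- washer: Flat steel washer in the crate, same outer diameter 50 mm and bore 27 mm as the collar but only 8 mm thick. Origin at the centre of its underside.
- hub: Solid flanged steel hub in the crate: flange diameter 56 mm and 9 mm thick below, boss diameter 34 mm above, 32 mm tall in all, no hole. Origin at the centre of its underside.
- bush: Slim steel bush in the crate, standing: outer diameter 32 mm, bore 16 mm, 42 mm tall. Origin at the centre of its underside.
- bolt: Dark hexagon-head bolt lying in the crate, 62 mm long along its x from head (-x) to end (+x), head 25 mm across flats, shank diameter 16 mm. Origin under it, half-way along.
- fixture: Indexing fixture, fixed to the bench: dark steel base 220 mm (its x) by 140 mm (its y), 18 mm thick, with an aluminium index arm plate on it (top at 32 mm), an upright arbor at x = -55 mm and, 100 mm away at x = +45 mm, a grey bracket (top at 67 mm, 86 mm wide) that carries the spring plunger. Origin at the centre of its underside, z up; both arbor and plunger stand on its x axis.
- arbor_seat (a point): Centre of the shoulder face on which the collar must rest, 44 mm above the bench. The shoulder is 40 mm in diameter and 12 mm tall above the index arm plate. The arbor, 22 mm in diameter, rises 54 mm above this point, its last 10 mm tapered to 12 mm diameter. x, y, z as the fixture's.
- plunger_knob (a point): Centre of the plunger's black cylindrical knob: diameter 30 mm, 24 mm tall, its axis upright; 93 mm above the bench when the pin is seated. Free space of 14 mm between the knob's underside and the bracket (a 22 mm diameter nut fills 6 mm of it about the stem). It moves up with the plunger.
- plunger (a joint): Lift of the plunger in m: 0 = pin seated in its hole, 0.020 = fully up against its stop; 10 mm of lift brings the pin out of the hole. A spring pulls it back down: about 6 N at the start and 11 N at full lift, plus about 1 N of weight.
- wax_tin: Aluminium tin, diameter 70 mm, 85 mm tall, standing on the bench, not to be shifted. Origin at the centre of its underside.
- brush: Hand brush lying on the bench, not to be shifted. Origin under it.
- wrench: Wrench lying on the bench, not to be shifted. Origin under it.
- worn_wheel: Worn brown grinding wheel lying flat on the bench, diameter 90 mm, 18 mm thick, not to be shifted. Origin at the centre of its underside.
There are look-alikes about, which are no part of the job. Leave any pink or purple look-alike of the part that bears collar_mid alone. What is shaped like the hub but blue is not meant.

How it is judged:
By the outcome, as a careful person would: the job done as asked, in the order asked, and still so for the second after the job is handed in, while the arm keeps its last pose, push and grip.
It also fails if it takes over 54 s, if anything falls off the work surface, if the arm or the gripper's body presses on something with over 40 N, if the wrist force passes 120 N, or if a joint passes its speed limit or range.

### The arm

A 6-joint arm with a two-finger parallel gripper is mounted at the origin on the work surface. World frame = base frame: x ahead of the robot, y to its left, z up, the work surface at z = 0. Lengths are in m, angles in rad, forces in N, time in s.
With the tool pointing down it reaches from about 0.325 to 0.9 m from the base axis. Payload 6.1 kg.
Tool frame: the origin (TCP) lies midway between the tips of the shut fingers; the grasp point (between the pads) lies 19 mm behind it; z points along the fingers, y is the direction in which the jaws open and shut (so a half turn about z gives the same grasp; the last joint's range is limited). The gripper opens to 85 mm and grips with 20 to 120 N. Pads are 22 mm wide; open, the fingers measure 114 mm over their backs; the gripper's body (76 mm by 85 mm) begins 54 mm behind the grasp point. The pads swing forward as they close: fully open they stand 13 mm farther back than shut.
Start: joints at [-1.408, 0.22, 1.526, -0, 1.395, -0.126], TCP at [0.178, -0.599, 0.231] pointing down, gripper open.
Joint ranges: [-2.98, 2.98], [-0.91, 2.08], [0.09, 2.57], [-1.24, 4.39], [0.2, 2.65], [-2.68, 2.68]. Speed limits (rad/s): [2.57, 2.57, 3.01, 3.14, 3.14, 3.14].

### API

Orientations are given as a unit quaternion [x, y, z, w].
In Python, from bench import robot, read_camera, camera_params gives the robot as it stands.
- The arm moves only by the tool play_rows, never from a script. Its argument "moves" is a list of rows, each a list of 3 entries, a list of its own where there are three numbers: the gripper command: -1 is fully open, 1 is shut, values between are in proportion, then the shift along the world's x, y, z normalised to -1 to 1, where 1 is 1000 mm, then the turn, a rotation vector about the world's x, y, z normalised to -1 to 1, where 1 is 45 degrees. A call has 1 to 10 rows; each row is the pose to reach, as a shift and turn from the pose measured when the call began; what a row does not reach only later rows make up. A row lasts 1/8 s, in which the tool goes at most 62.5 mm and 10.7 degrees, less where a joint would pass 70% of its speed; a pose out of reach is approached as far as the arm can. A call with a number of a shift or a turn outside -1 to 1 is refused whole. A call with a gripper value outside its range is refused whole. The fingers move at their own pace and stop on an object; the grip force is fixed at half the most. Time passes only in rows, so rows that repeat a pose let the fingers close. It gives the time, the measured TCP pose, the force and the opening at its end, in the units of the state.
- robot.state(): the state, without advancing time (a new reading comes with each control period).
- read_camera(name): name is "scene" or "top"; returns (picture, depth): 384x512x3 uint8, red, green, blue; 384x512 float32, m along the optical axis (not along the pixel's ray), 0 where there is no reading.
- camera_params(name): a dict with "fx", "fy", "cx", "cy" (pixels), "dist" ([k1, k2, p1, p2, k3] as OpenCV has them; the pictures are not rectified), "world_from_camera" (4x4, takes a point from camera to world coordinates). Camera axes: x right, y down, z forward; pixel columns grow to the right and rows downward; lengths in m; the calibration is good to about 2 mm. A picture is of the moment at which its call begins. camera_params takes no time and is no camera call.
- robot.sign_off(): hands the job in, once; it reports no verdict.
The state is a dict: "time": time; "joint_positions": joint angles; "qd": joint speeds; "joint_efforts": joint torques, N m; "eef_pos": TCP position; "eef_rot": TCP orientation; "wrist_force": force on the tool from outside, world axes, zero at the start; "torque": the same for the moment, N m; "grip_width": finger opening in m.
Only numpy, scipy, OpenCV 4.12 (cv2) and the standard library are available. Lean on these libraries where they do the work, as an engineer would, in place of code of your own. Each camera call takes 0.05 s, during which the arm holds its last target.

## Working session

There is one attempt and no reset: what is moved stays moved. The work goes in short steps, Python scripts to look and compute and a tool call to move; the robot and the scene stay as the last step left them, time stands still between calls to the robot, and variables do not carry over. Pictures are saved under pics/ and viewed, and the job is handed in when it is done.

Besides the shell and the picture viewer there is one more tool, called after "Call:" as name([rows], argument=value, ...), one row to a line, values as JSON. play_rows: Moves the arm, as the interface text tells. Scaled input: -1 to 1 covers 1000 mm each way for a shift and 45 degrees each way for a turn. Its arguments: {"type":"object","properties":{"moves":{"type":"array","items":{"type":"array"}}},"required":["moves"]}

```bash
mkdir -p pics; ls
python3 - <<'E'
from bench import robot, read_camera, camera_params
import cv2, numpy as np
print(robot.state())
for n in("scene","top"):
    p,d=read_camera(n); cv2.imwrite(f"pics/{n}0.png",p[:,:,::-1]); np.savez(f"{n}0.npz",p=p,d=d)
    print(n,camera_params(n), (d>0).mean())
E
```

```text
pics
{'time': 0.0, 'joint_positions': array([-1.40811208e+00,  2.21240299e-01,  1.52763183e+00, -2.70954830e-06,
        1.39466833e+00, -1.26090532e-01]), 'qd': array([-0.00095694, -0.00013662, -0.00042159,  0.0005265 ,  0.00108726,
       -0.00055243]), 'joint_efforts': array([-5.32048180e-04, -4.96898317e+01, -3.89396095e+01, -1.58389144e-04,
        1.10989067e-02, -1.68302002e-06]), 'eef_pos': array([ 0.17788855, -0.59851862,  0.23017948]), 'eef_rot': array([ 9.89593734e-01,  1.43886387e-01, -1.91516827e-05, -9.73713084e-04]), 'wrist_force': array([ 0.18406792, -0.44587183,  0.16425067]), 'torque': array([-0.0292322 ,  0.05697013, -0.02138495]), 'grip_width': 0.0856604622588308}
scene {'fx': 360.71794178079926, 'fy': 360.71794178079926, 'cx': 254.46306853765086, 'cy': 197.85294660165562, 'dist': array([-0.0629054,  0.       ,  0.       ,  0.       ,  0.       ]), 'world_from_camera': array([[-0.82956143,  0.30184399, -0.46980638,  1.08823712],
       [ 0.55839038,  0.44041417, -0.70301888,  0.76135579],
       [-0.00529264, -0.84553271, -0.53389739,  0.68407796],
       [ 0.        ,  0.        ,  0.        ,  1.        ]])} 0.9935455322265625
top {'fx': 353.57561019926203, 'fy': 353.57561019926203, 'cx': 259.639149061059, 'cy': 189.92587925744505, 'dist': array([-0.06512759,  0.        ,  0.        ,  0.        ,  0.        ]), 'world_from_camera': array([[ 0.01354011, -0.99549577,  0.09383406,  0.44325142],
       [-0.99990336, -0.0131846 ,  0.00440764, -0.01958967],
       [-0.00315063, -0.09388468, -0.99557809,  1.29375326],
       [ 0.        ,  0.        ,  0.        ,  1.        ]])} 0.9960835774739584
```

View pics/top0.png

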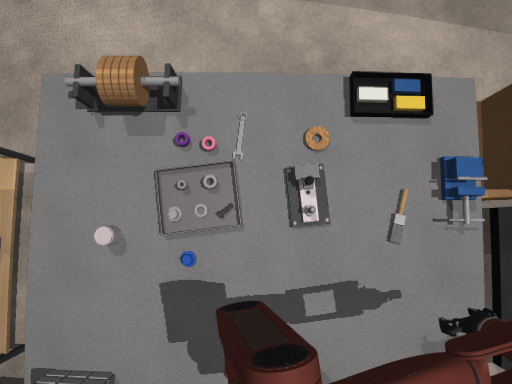

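View pics/scene0.png

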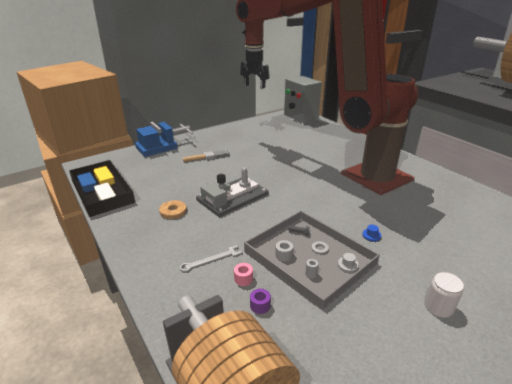

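The top view shows the crate at about (198,198) with ring candidates at (210,182) and (201,210). The fixture is at (307,195), with its arbor near (309,210) and the black knob near (309,181). Next I'll zoom in and measure with depth.

```bash
cat > h.py <<'E'
import numpy as np, cv2
from bench import camera_params
def pts(n,d):
    c=camera_params(n); K=np.array([[c['fx'],0,c['cx']],[0,c['fy'],c['cy']],[0,0,1]])
    h,w=d.shape; u,v=np.meshgrid(np.arange(w),np.arange(h))
    q=cv2.undistortPoints(np.stack([u,v],-1).reshape(-1,1,2).astype(np.float64),K,c['dist']).reshape(h,w,2)
    P=np.concatenate([q*d[...,None],d[...,None]],-1)
    T=c['world_from_camera']; return P@T[:3,:3].T+T[:3,3]
def ray(n,uv,z):
    c=camera_params(n); K=np.array([[c['fx'],0,c['cx']],[0,c['fy'],c['cy']],[0,0,1]])
    q=cv2.undistortPoints(np.array(uv,float).reshape(-1,1,2),K,c['dist']).reshape(-1,2)
    T=c['world_from_camera']; D=np.c_[q,np.ones(len(q))]@T[:3,:3].T; o=T[:3,3]
    return o+D*((np.asarray(z)-o[2])/D[:,2])[:,None]
def proj(n,X):
    c=camera_params(n); K=np.array([[c['fx'],0,c['cx']],[0,c['fy'],c['cy']],[0,0,1]])
    M=np.linalg.inv(c['world_from_camera']); 
    return cv2.projectPoints(np.array(X,float).reshape(-1,1,3),cv2.Rodrigues(M[:3,:3])[0],M[:3,3],K,c['dist'])[0].reshape(-1,2)
E
python3 - <<'E'
from h import *
for n in("top","scene"):
    z=np.load(n+"0.npz"); P=pts(n,z['d']); np.save(n+"P.npy",P)
    print(n)
    # bench height check
    for nm,(x0,x1,y0,y1) in (dict(crate=(.2,.65,-.05,.35),fix=(.2,.65,-.3,-.05))).items(): pass
    im=z['p'][:,:,::-1]
    b=(150,150,90,90) if n=="top" else (240,210,140,90)
    if n=="top":
        cv2.imwrite("pics/tc.png",cv2.resize(im[155:245,150:245],None,fx=6,fy=6,interpolation=cv2.INTER_CUBIC))
        cv2.imwrite("pics/tf.png",cv2.resize(im[155:235,270:345],None,fx=7,fy=7,interpolation=cv2.INTER_CUBIC))
        for uv in [(260,150),(260,250),(140,200),(307,195),(210,176),(204,213),(181,180),(174,214),(309,210),(309,181)]:
            print(uv,P[uv[1],uv[0]].round(4))
    else:
        cv2.imwrite("pics/sc.png",cv2.resize(im[205:300,235:385],None,fx=5,fy=5,interpolation=cv2.INTER_CUBIC))
        cv2.imwrite("pics/sf.png",cv2.resize(im[160:220,190:275],None,fx=7,fy=7,interpolation=cv2.INTER_CUBIC))
        for uv in [(330,200),(200,230),(284,245),(240,190)]:
            print(uv,P[uv[1],uv[0]].round(4))
E
```

```text
top
(260, 150) [ 0.7147 -0.0132 -0.0019]
(260, 250) [ 0.3464 -0.0181 -0.0025]
(140, 200) [0.5218 0.4276 0.0012]
(307, 195) [ 0.5463 -0.1841  0.0305]
(210, 176) [0.6091 0.1644 0.0403]
(204, 213) [0.4773 0.1866 0.0131]
(181, 180) [0.5926 0.2669 0.0465]
(174, 214) [0.4715 0.2903 0.0363]
(309, 210) [ 0.4903 -0.1833  0.0894]
(309, 181) [ 0.588  -0.1812  0.1044]
scene
(330, 200) [0.277  0.0247 0.0019]
(200, 230) [ 0.7324 -0.0776  0.0016]
(284, 245) [0.5831 0.1536 0.0303]
(240, 190) [ 0.53   -0.1646  0.0349]
```

View pics/tc.png

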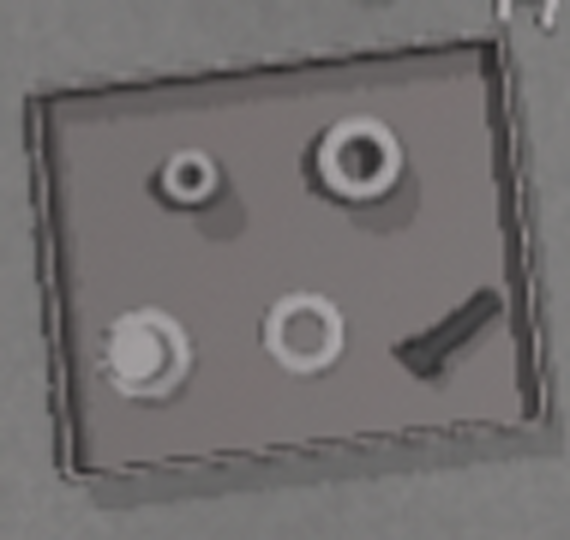

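View pics/tf.png

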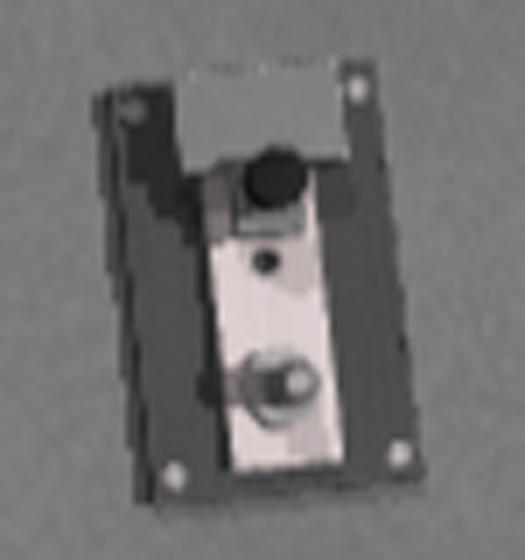

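View pics/sc.png

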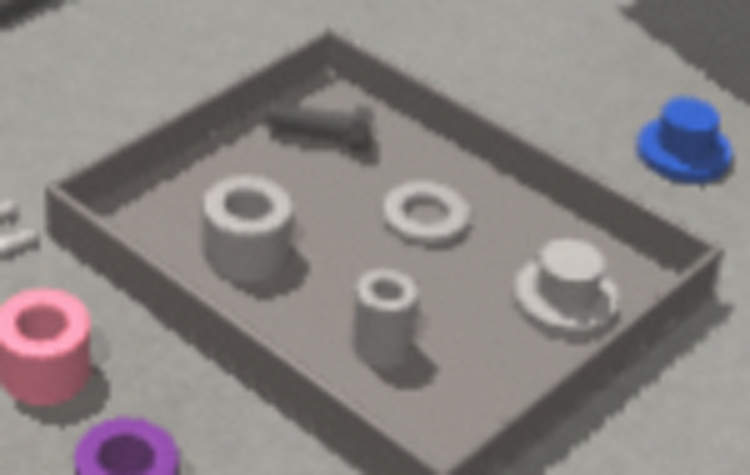

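View pics/sf.png

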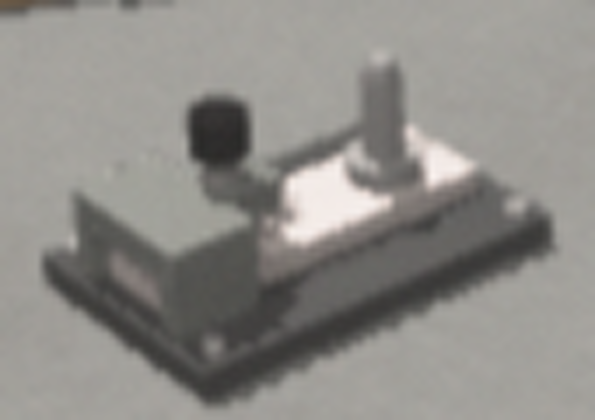

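The top crop shows the collar as the tall wide ring at about (210,181.5) in the full image, and the thin washer at (201,210). In the fixture crop the black knob is at (309,180.5) and the arbor tip at about (312.5,209.5). Now for metric fits.

Run:
```python
from h import *
from scipy.optimize import least_squares
def circ(xy,r=None):
    f=lambda p:np.hypot(xy[:,0]-p[0],xy[:,1]-p[1])-(p[2] if r is None else r)
    s=least_squares(f,[*xy.mean(0),.02],loss='soft_l1',f_scale=.001); return s.x,np.sqrt((s.fun**2).mean())
for n in("top","scene"):
    z=np.load(n+"0.npz"); P=np.load(n+"P.npy"); im=z['p']; g=cv2.cvtColor(im,cv2.COLOR_RGB2GRAY); hsv=cv2.cvtColor(im,cv2.COLOR_RGB2HSV)
    inr=lambda c,r:np.hypot(P[...,0]-c[0],P[...,1]-c[1])<r
    # collar top
    m=inr((.587,.164),.034)&(P[...,2]>.034)&(P[...,2]<.047)&(g>(150 if n=="scene" else 150))
    q=P[m]; print(n,'collar n',m.sum(),'z',np.median(q[:,2]),'mean',q[:,:2].mean(0).round(4))
    # outline by color + ray to z=.041
    cs,_=cv2.findContours(m.astype(np.uint8),cv2.RETR_EXTERNAL,cv2.CHAIN_APPROX_NONE)
    c=max(cs,key=cv2.contourArea).reshape(-1,2); X=ray(n,c,np.full(len(c),.041))
    print(' circ',circ(X[:,:2])); print(' bbox',cv2.boundingRect(c))
    # knob
    roi=np.zeros_like(g); 
    if n=="top": roi[165:195,295:320]=1
    else: roi[168:190,212:232]=1
    km=(g<60)&(roi>0); 
    num,lab,st,ce=cv2.connectedComponentsWithStats(km.astype(np.uint8)); 
    for i in range(1,num):
        if st[i,4]>20: print(' knob',st[i],ce[i], ray(n,ce[i],[.105])[0].round(4), ray(n,ce[i],[.093])[0].round(4))
    q=P[inr((.588,-.181),.03)&(P[...,2]>.1)&(P[...,2]<.112)]; print(' knobtop pts',len(q),q.mean(0).round(4), q.min(0),q.max(0))
    q=P[inr((.49,-.182),.03)&(P[...,2]>.09)&(P[...,2]<.105)]; print(' arbor tip',len(q),q.mean(0).round(4),q.min(0),q.max(0))
    q=P[inr((.49,-.182),.03)&(P[...,2]>.06)&(P[...,2]<.085)]; print(' arbor side',len(q),q.mean(0).round(4))
```

```text
top collar n 51 z 0.04108378093411447 mean [0.5937 0.1653]
 circ (array([0.59232166, 0.16510746, 0.02008148]), np.float64(0.000952754095718507))
 bbox (204, 175, 12, 12)
 knob [304 176  15   9  73] [309.24657534 180.19178082] [ 0.5906 -0.182   0.105 ] [ 0.5921 -0.1836  0.093 ]
 knob [295 178   5  17  49] [296.93877551 185.57142857] [ 0.5718 -0.1403  0.105 ] [ 0.5731 -0.1415  0.093 ]
 knobtop pts 59 [ 0.5934 -0.1814  0.1044] [ 0.58077339 -0.19544915  0.10008281] [ 0.60854024 -0.16740743  0.10917926]
 arbor tip 23 [ 0.495  -0.1923  0.0959] [ 0.48684764 -0.19968533  0.09091042] [ 0.50403203 -0.18554495  0.1007419 ]
 arbor side 8 [ 0.491  -0.1878  0.0724]
scene collar n 119 z 0.041388727885819154 mean [0.5923 0.1651]
 circ (array([0.59181566, 0.16480665, 0.02358294]), np.float64(0.001020794685979735))
 bbox (276, 240, 18, 12)
 knob [218 175   7   9  53] [220.98113208 178.58490566] [ 0.6032 -0.162   0.105 ] [ 0.5932 -0.1811  0.093 ]
 knobtop pts 42 [ 0.5942 -0.1789  0.1053] [ 0.57963097 -0.19562449  0.10046306] [ 0.60740544 -0.16547905  0.10919157]
 arbor tip 22 [ 0.4959 -0.1903  0.0954] [ 0.48853503 -0.20150412  0.09050492] [ 0.50365665 -0.18227887  0.1015124 ]
 arbor side 41 [ 0.4963 -0.1887  0.0718]
```

Run:
```python
import cv2,numpy as np
z=np.load("top0.npz");im=z['p']
g=cv2.cvtColor(im,cv2.COLOR_RGB2GRAY)
np.set_printoptions(linewidth=220)
print(g[202:217,301:322]); print((z['d'][202:217,301:322]*1000).astype(int))
z=np.load("scene0.npz");g=cv2.cvtColor(z['p'],cv2.COLOR_RGB2GRAY); print(g[164:188,236:256])
```

```text
[[150 205 210 211 209 209 211 208 208 208 208 210 210 210 210 208  86  76  77  77  77]
 [136 205 210 210 211 209 210 209 207 209 208 211 210 210 210 208 105  78  77  77  76]
 [137 205 209 210 210 210 210 191 195 192 190 204 209 209 209 208 115  77  75  77  77]
 [115 203 210 210 168 153 182 173 177 175 174 184 194 209 210 208 131  77  78  78  77]
 [ 97 202 209 169 112 144 164 169 170 145 134 137 144 194 210 208 139  77  77  78  76]
 [ 76 156 162 122  98 132 131 126 121  96  93 124 119 147 197 208 161  78  77  78  76]
 [ 59 112 116 108  95  93  87  72  65  72 128 156 156 134 160 207 174  80  78  77  76]
 [ 57 111 117  94  95  94  80  63  63  71 158 170 172 142 136 208 196  81  77  78  77]
 [ 53 105 116  88  94  92  76  60  60  66 140 158 152 120 145 209 207  82  77  78  77]
 [ 45  96 115  97  87  92  87  59  55  59  91 111 108 111 167 209 206 103  77  79  78]
 [ 43  91 113 110  81  93  94  70  58  71  76  96 116 141 179 208 207 112  79  77  78]
 [ 46 120 175 178 110 101 144 144 127 129 130 136 145 162 180 208 208 132  79  79  77]
 [ 47 114 203 207 181 100 126 160 163 151 151 154 162 17
[... 3119 characters left out ...]
32 207 205 186 171 165 162 161 161]
 [111 101 103 126 162 155 113 110 107 104 102 120 183 204 205 201 200 180 164 157]
 [100 106 122 161 189 171 119 110 109 104  99 115 178 196 205 225 228 219 192 168]
 [121 162 200 185 193 184 144 121 110 105 104 115 147 156 194 231 235 233 225 215]
 [205 220 228 174 164 181 169 162 121 111 111 112 114 118 184 233 236 236 236 234]
 [233 236 231 174 129 142 144 153 127 113 108 103 100 102 159 231 236 234 234 230]
 [237 237 233 197 126 113 113 122 118 110 105 100  98 105 152 229 230 210 204 181]
 [237 236 236 226 182 133 125 112 114 110 111 113 113 128 150 199 181 155 146 127]
 [236 236 237 235 227 213 203 152 144 142 132 132 131 133 131 145 128 122 117 114]]
```

Run:
```python
from h import *
tt=ray("top",[[312,209]],[.098])[0]; ss=ray("scene",[[244.2,167.6]],[.098])[0]; print('tip',tt,ss)
# fixture base outline top view: dark base vs bench by gray
z=np.load("top0.npz");g=cv2.cvtColor(z['p'],cv2.COLOR_RGB2GRAY);P=np.load("topP.npy")
for (zlo) in (.008,.010):
  m=(P[...,2]>zlo)&(P[...,0]>.38)&(P[...,0]<.70)&(P[...,1]<-.06)&(P[...,1]>-.3)
  m=cv2.morphologyEx(m.astype(np.uint8),cv2.MORPH_OPEN,np.ones((3,3)))
  c=max(cv2.findContours(m,cv2.RETR_EXTERNAL,cv2.CHAIN_APPROX_NONE)[0],key=cv2.contourArea).reshape(-1,2)
  X=ray("top",c,np.full(len(c),.018))[:,:2]
  (cx,cy),(w,h),a=cv2.minAreaRect((X*1000).astype(np.float32)); print('base',cx,cy,w,h,a)
# base screws/dark corner
q=P[(P[...,2]>.058)&(P[...,2]<.075)&(np.abs(P[...,0]-.6)<.08)&(np.abs(P[...,1]+.18)<.07)]
(cx,cy),(w,h),a=cv2.minAreaRect((q[:,:2]*1000).astype(np.float32)); print('bracket',len(q),cx,cy,w,h,a)
# screws at corners (bright)
for uv in [(175,475),(400,453),(357,88),(132,110)]:
    print('screw',ray("top",[[270+uv[0]/7-.43,155+uv[1]/7-.43]],[.018])[0].round(4))
# crate
m=(P[...,2]>.02)&(P[...,2]<.06)&(P[...,0]>.36)&(P[...,0]<.72)&(P[...,1]>0.03)&(P[...,1]<.37)
(cx,cy),(w,h),a=cv2.minAreaRect((P[m][:,:2]*1000).astype(np.float32)); print('crate',cx,cy,w,h,a)
# collar: bore centre in top view and outer at threshold via gray
print('bore', ray("top",[[150+360/6-.42,155+157/6-.42]],[.041])[0])
np.set_printoptions(linewidth=220)
print(g[171:192,200:221])
```

```text
tip [ 0.4934788 -0.1923272  0.098    ] [ 0.49111376 -0.19586159  0.098     ]
base 550.4878540039062 -186.25291442871094 222.54685974121094 140.75401306152344 6.519931793212891
base 550.48779296875 -186.25698852539062 222.55703735351562 140.74276733398438 6.512275695800781
bracket 393 611.4947509765625 -179.39871215820312 86.05619812011719 86.62271118164062 5.668208122253418
screw [ 0.4478 -0.1411  0.018 ]
screw [ 0.4604 -0.2571  0.018 ]
screw [ 0.65   -0.2353  0.018 ]
screw [ 0.6368 -0.1179  0.018 ]
crate 565.1181640625 213.32252502441406 300.8049621582031 289.43804931640625 7.986445903778076
bore [0.59190433 0.16530045 0.041     ]
[[113 110 113 116 116 116 115 116 116 116 116 116 116 116 115 115 116 115 115 116 116]
 [115 116 116 115 115 116 115 115 116 116 116 115 115 116 116 116 115 116 116 116 116]
 [115 115 115 115 115 116 116 114 115 115 116 115 116 116 115 116 116 116 116 115 116]
 [115 115 115 114 115 116 115 122 127 132 133 134 123 117 116 116 116 116 116 116 116]
 [114 114 114 116 115 110 134 144 147 153 154 154 148 137 113 113 115 115 116 116 116]
 [114 114 115  98  96 131
[... 667 characters left out ...]
16]
 [102  76  67  80 142 156 157 139 106 105  75  85 126 152 160 149  96  90  99 106 115]
 [115  82  67  65 117 150 156 158 139 138 131 137 154 158 149 114  87  95 101 100 113]
 [115  82  67  66  80 113 141 154 155 157 157 158 159 146 112  80  85  97 100 100 113]
 [114 103  99  76  67  72  98 115 135 145 138 133 120 103  75  81  93  99 100 100 114]
 [116 116 116 104  99  77  65  63  87 101  90  89  77  74  86  94  99 100 100 101 114]
 [115 116 115 116 117 103  98  87  84  83  84  88  91  92  99  99 100 100 101 101 114]
 [116 116 116 116 116 117 116 110 101 100  99 100 100 100 100 100 101 100 100 110 115]
 [115 115 115 116 115 116 116 117 103 100  99 100 100  99 101 100 101 100 100 115 116]]
```

The collar axis comes out at (0.592, 0.165) in both views, with its top at 0.041 as expected. The knob is at about (0.594, -0.1815), the arbor at about (0.4945, -0.1925), and the fixture yaw is about 6.3°. I'll move above the collar with the jaws along the fixture's y axis.

Call:
play_rows([
  [-1,[0.414,0.7635,-0.04],[0,0,-0.225]],
  [-1,[0.414,0.7635,-0.04],[0,0,-0.225]],
  [-1,[0.414,0.7635,-0.04],[0,0,-0.225]],
  [-1,[0.414,0.7635,-0.04],[0,0,-0.225]],
  [-1,[0.414,0.7635,-0.04],[0,0,-0.225]],
  [-1,[0.414,0.7635,-0.04],[0,0,-0.225]],
  [-1,[0.414,0.7635,-0.04],[0,0,-0.225]],
  [-1,[0.414,0.7635,-0.04],[0,0,-0.225]],
  [-1,[0.414,0.7635,-0.04],[0,0,-0.225]],
  [-1,[0.414,0.7635,-0.04],[0,0,-0.225]],
])

```text
time: 1.35
eef_pos: [0.4759, -0.0481, 0.2017]
eef_rot: [0.998, 0.056, 0.0, -0.001]
wrist_force: [0.9, -0.5, 0.2]
grip_width: 0.0852
```

Call:
play_rows([
  [-1,[0.116,0.213,-0.05],[0,0,0]],
  [-1,[0.116,0.213,-0.08],[0,0,0]],
  [-1,[0.116,0.213,-0.1],[0,0,0]],
  [-1,[0.116,0.213,-0.1],[0,0,0]],
  [-1,[0.116,0.213,-0.1],[0,0,0]],
  [-1,[0.116,0.213,-0.1],[0,0,0]],
  [-1,[0.116,0.213,-0.1],[0,0,0]],
])

```text
time: 2.22
eef_pos: [0.5921, 0.1636, 0.1027]
eef_rot: [0.998, 0.056, 0.001, -0.001]
wrist_force: [0.3, -0.2, -0.2]
grip_width: 0.0852
```

Run:
```python
from h import *
from bench import robot, read_camera
print(robot.state()['eef_pos'])
for n in("scene","top"):
    p,d=read_camera(n); np.savez(f"{n}1.npz",p=p,d=d)
    c=(300,235) if n=="scene" else (205,190)
    im=p[c[1]-75:c[1]+75,c[0]-80:c[0]+80,::-1]
    cv2.imwrite(f"pics/{n}1.png",cv2.resize(im,None,fx=5,fy=5,interpolation=cv2.INTER_CUBIC)[:600])
```

```text
[0.59209732 0.16363918 0.10271937]
```

View pics/scene1.png

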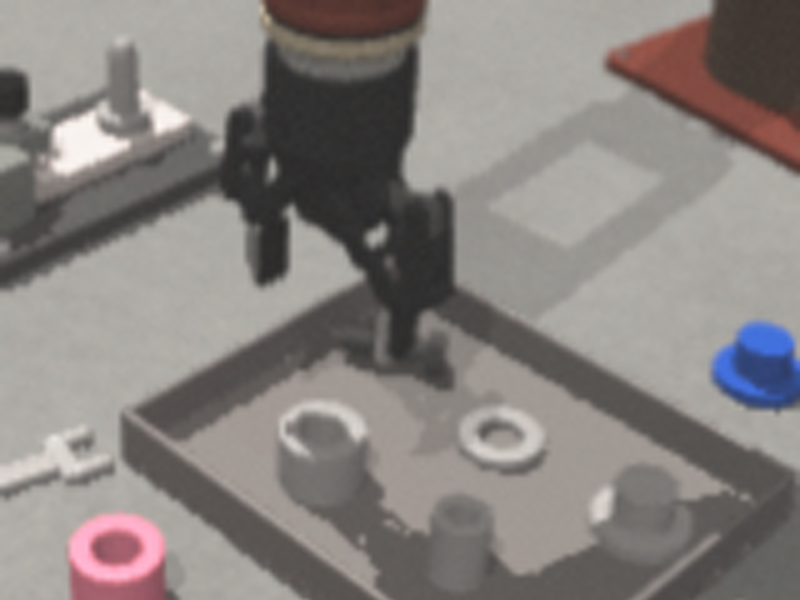

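The gripper's two finger tips straddle the collar, which is at crop (322,430). Both collar fits agree, so I'll descend.

Call:
play_rows([
  [-1,[0,0.0015,-0.03],[0,0,0]],
  [-1,[0,0.0015,-0.06],[0,0,0]],
  [-1,[0,0.0015,-0.08],[0,0,0]],
  [-1,[0,0.0015,-0.089],[0,0,0]],
  [-1,[0,0.0015,-0.089],[0,0,0]],
  [-1,[0,0.0015,-0.089],[0,0,0]],
])

```text
time: 3.08
eef_pos: [0.5934, 0.1651, 0.0154]
eef_rot: [0.998, 0.055, 0.002, -0.001]
wrist_force: [-1.0, -0.3, -0.3]
grip_width: 0.0857
```

Call:
play_rows([
  [-1,[-0.001,0,-0.008],[0,0,0]],
  [-1,[-0.001,0,-0.008],[0,0,0]],
  [0.0,[-0.001,0,-0.008],[0,0,0]],
  [1,[-0.001,0,-0.008],[0,0,0]],
  [1,[-0.001,0,-0.008],[0,0,0]],
  [1,[-0.001,0,-0.008],[0,0,0]],
  [1,[-0.001,0,-0.008],[0,0,0]],
  [1,[-0.001,0,-0.008],[0,0,0]],
])

```text
time: 4.08
eef_pos: [0.593, 0.1651, 0.0081]
eef_rot: [0.998, 0.055, 0.003, -0.001]
wrist_force: [-0.7, -1.3, 5.4]
grip_width: 0.0493
```

Call:
play_rows([
  [1,[-0.001,0,0.03],[0,0,0]],
  [1,[-0.001,0,0.08],[0,0,0]],
  [1,[-0.001,0,0.13],[0,0,0]],
  [1,[-0.001,0,0.15],[0,0,0]],
  [1,[-0.001,0,0.15],[0,0,0]],
  [1,[-0.001,0,0.15],[0,0,0]],
])

```text
time: 4.82
eef_pos: [0.5903, 0.1649, 0.155]
eef_rot: [0.998, 0.055, 0.0, -0.001]
wrist_force: [0.3, 0.7, -2.2]
grip_width: 0.0492
```

Run:
```python
from h import *
from bench import robot, read_camera
s=robot.state();print(s['eef_pos'],s['eef_rot'],s['wrist_force'],s['grip_width'])
for n in("scene","top"):
    p,d=read_camera(n); np.savez(f"{n}2.npz",p=p,d=d)
    c=(300,195) if n=="scene" else (205,190)
    im=p[c[1]-75:c[1]+75,c[0]-80:c[0]+80,::-1]
    cv2.imwrite(f"pics/{n}2.png",cv2.resize(im,None,fx=5,fy=5,interpolation=cv2.INTER_CUBIC)[:600])
```

```text
[0.59025211 0.16490519 0.1549753 ] [ 9.98475338e-01  5.51941808e-02  4.65123956e-04 -6.20358695e-04] [ 0.30797437  0.69503435 -2.19392473] 0.049210863704796416
```

View pics/scene2.png

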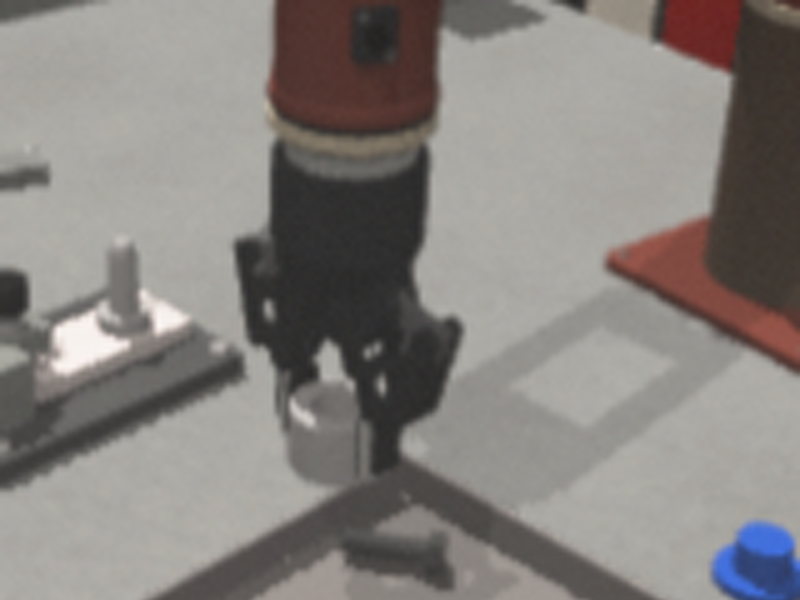

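The scene view shows the collar upright between the pads at crop (325,430), clear of the crate. I'll carry it to above the arbor.

Call:
play_rows([
  [1,[-0.0955,-0.3575,0],[0,0,0]],
  [1,[-0.0955,-0.3575,0],[0,0,0]],
  [1,[-0.0955,-0.3575,0],[0,0,0]],
  [1,[-0.0955,-0.3575,0],[0,0,0]],
  [1,[-0.0955,-0.3575,0],[0,0,0]],
  [1,[-0.0955,-0.3575,0],[0,0,0]],
  [1,[-0.0955,-0.3575,0],[0,0,0]],
  [1,[-0.0955,-0.3575,-0.03],[0,0,0]],
  [1,[-0.0955,-0.3575,-0.03],[0,0,0]],
  [1,[-0.0955,-0.3575,-0.03],[0,0,0]],
])

```text
time: 6.18
eef_pos: [0.4948, -0.1917, 0.1248]
eef_rot: [0.998, 0.056, -0.0, -0.001]
wrist_force: [0.9, 0.9, -1.3]
grip_width: 0.0494
```

Run:
```python
from h import *
from bench import robot, read_camera
s=robot.state();print(s['eef_pos'],s['eef_rot'],s['wrist_force'],s['grip_width'])
for n in("scene","top"):
    p,d=read_camera(n); np.savez(f"{n}3.npz",p=p,d=d)
    c=(240,165) if n=="scene" else (310,200)
    im=p[c[1]-50:c[1]+50,c[0]-60:c[0]+60,::-1]
    cv2.imwrite(f"pics/{n}3.png",cv2.resize(im,None,fx=6,fy=6,interpolation=cv2.INTER_CUBIC)[:600])
```

```text
[ 0.49480817 -0.19173711  0.12481641] [ 9.98443847e-01  5.57582247e-02 -1.37480330e-04 -9.41565964e-04] [ 0.89061124  0.90171892 -1.32928974] 0.04939474229119101
```

View pics/scene3.png

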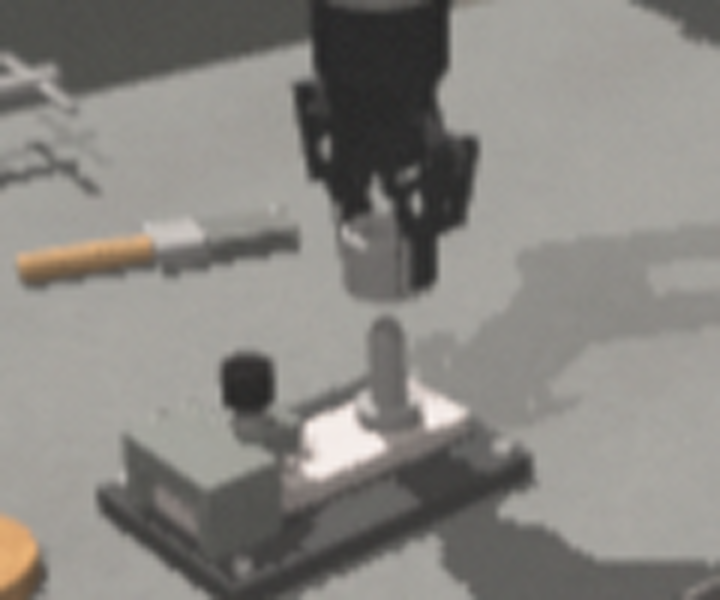

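View pics/top3.png

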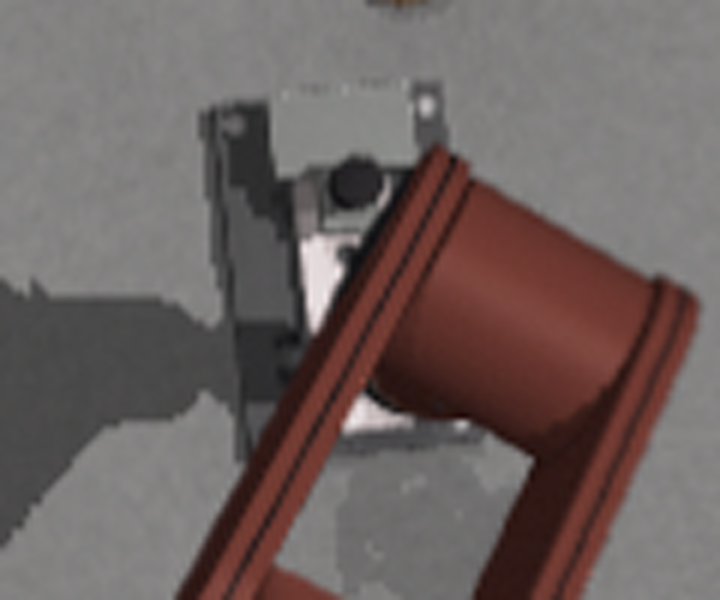

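Run:
```python
from h import *
from scipy.optimize import least_squares
z=np.load("scene3.npz");g=cv2.cvtColor(z['p'],cv2.COLOR_RGB2GRAY).astype(float);P=pts("scene",z['d'])
def fit(q,r):
    f=lambda p:np.hypot(q[:,0]-p[0],q[:,1]-p[1])-r
    s=least_squares(f,q.mean(0)[:2]-[.01,.01],loss='soft_l1',f_scale=.002); return s.x.round(4),len(q),np.sqrt((s.fun**2).mean()).round(4)
near=np.hypot(P[...,0]-.4945,P[...,1]+.192)<.04
print('arbor depth fit',[fit(P[near&(P[...,2]>lo)&(P[...,2]<hi)],.011) for lo,hi in((.052,.086),(.052,.07),(.07,.086))])
z0=np.load("scene0.npz");P0=pts("scene",z0['d']);n0=np.hypot(P0[...,0]-.4945,P0[...,1]+.192)<.017
print('arbor depth fit0',fit(P0[n0&(P0[...,2]>.052)&(P0[...,2]<.086)],.011))
m=near&(P[...,2]>.125)&(P[...,2]<.157)&(g>75)
print('collar depth fit',fit(P[m],.025))
# edge measures
np.set_printoptions(linewidth=230)
uc=proj("scene",[[.4945,-.1925,zz] for zz in (.06,.07,.08,.098)]); print('proj arbor',uc.round(2))
uc=proj("scene",[[.4948,-.1917,zz] for zz in (.122,.140,.158)]); print('proj collar',uc.round(2))
def edges(g,row,u,lo,hi):
    # subpixel gradient edge within window
    d=np.abs(np.gradient(cv2.GaussianBlur(g,(1,5),.0001) [row])); out=[]
    for a,b in((int(u-hi),int(u-lo)),(int(u+lo)+1,int(u+hi)+1)):
        w=d[a:b+1]; out.append((np.arange(a,b+1)*w).sum()/w.sum())
    return out
g0=cv2.cvtColor(z0['p'],cv2.COLOR_RGB2GRAY).astype(float)
for gg in(g0,g):
  for zz in(.068,.074,.080,.085):
    u,v=proj("scene",[[.4945,-.1925,zz]])[0]; e=edges(gg,int(round(v)),u,1.5,6)
    print('arbor row',round(v),'pred',u.round(2),'meas',np.mean(e).round(2),np.diff(e).round(2))
print(g[148:170,234:256].astype(int))
```

```text
arbor depth fit [(array([ 0.4929, -0.1952]), 56, np.float64(0.0018)), (array([ 0.4925, -0.1955]), 28, np.float64(0.002)), (array([ 0.4933, -0.1949]), 28, np.float64(0.0015))]
arbor depth fit0 (array([ 0.4931, -0.1951]), 54, np.float64(0.0021))
collar depth fit (array([ 0.4919, -0.1889]), 124, np.float64(0.005))
proj arbor [[244.12 177.71]
 [244.07 175.24]
 [244.01 172.75]
 [243.9  168.22]]
proj collar [[243.81 162.18]
 [243.7  157.48]
 [243.59 152.71]]
arbor row 176 pred 244.08 meas 244.16 [6.52]
arbor row 174 pred 244.04 meas 244.02 [6.26]
arbor row 173 pred 244.01 meas 244.08 [6.25]
arbor row 172 pred 243.98 meas 244.05 [6.31]
arbor row 176 pred 244.08 meas 244.35 [6.79]
arbor row 174 pred 244.04 meas 243.89 [6.34]
arbor row 173 pred 244.01 meas 244.04 [6.57]
arbor row 172 pred 243.98 meas 244.02 [6.58]
[[155  94  64  51  43  45  47  79 142 157 131  86  51  54  97 146  79  46  47  45  57  47]
 [159 120  93  54  43  46  44  64 128 155 151 101  56  52  89 143  82  49  46  49  62  48]
 [159 130 104  57  49  60  68  83 120 137 133  97  53  45  65 108  66  48  48  46  54  46]
 [160 132 
[... 1019 characters left out ...]
8 106 108 107 105 104  94 101  76  57  62  79 128 161 164 164]
 [164 164 161 147 113 109 108 109 110 108 106 103  91 102  95  89 109 121 152 163 164 162]
 [164 164 164 161 144 125 120 115 112 109 109 108 103 107 121 123 149 151 161 163 162 164]
 [162 164 164 165 161 151 148 143 135 132 132 131 132 142 147 151 161 163 163 163 163 162]
 [162 163 164 164 165 163 163 162 157 152 152 152 155 161 162 161 162 162 163 164 163 162]
 [164 163 164 164 164 163 165 163 158 142 135 143 159 163 163 161 160 161 162 163 163 163]
 [164 163 163 164 165 163 163 159 132 110 105 113 139 161 164 162 162 162 164 162 163 164]
 [166 164 164 161 164 164 161 151 107  98 100  97 115 158 163 163 162 162 161 162 161 161]]
```

Run:
```python
from h import *
c=camera_params("scene")['world_from_camera'][:3,3]
a=np.array([.4948,-.1917]); dv=c[:2]-a; dv/=np.linalg.norm(dv)
for zb in (.1205,.1218,.123): print('bottom front rim',zb,proj("scene",[[*(a+.025*dv),zb]]).round(2),'top back rim',proj("scene",[[*(a-.025*dv),zb+.036]]).round(2))
print('per 3mm depth',proj("scene",[[*(a+.028*dv),.1218]]).round(2))
b=np.array([.4945,-.1925])
print('tip back rim',proj("scene",[[*(b-.006*dv),.098],[*(b+.006*dv),.098]]).round(2))
print('shoulder front',proj("scene",[[*(b+.02*dv),.032],[*(b+.02*dv),.044]]).round(2))
g=cv2.cvtColor(np.load("scene0.npz")['p'],cv2.COLOR_RGB2GRAY); print(g[164:195,242:247].T)
# top view: tip & shoulder
print('top',proj("top",[[*b,.098],[*b,.044]]).round(2))
```

```text
bottom front rim 0.1205 [[243.9  165.87]] top back rim [[243.53 150.03]]
bottom front rim 0.1218 [[243.89 165.53]] top back rim [[243.52 149.69]]
bottom front rim 0.123 [[243.88 165.21]] top back rim [[243.51 149.38]]
per 3mm depth [[243.9  165.93]]
tip back rim [[243.88 167.43]
 [243.92 169.02]]
shoulder front [[244.35 187.35]
 [244.28 184.43]]
[[162 164 166 163 159 147 131 121 116 113 111 113 113 111 109 111 113 119
  144 169 144 113 125 203 233 236 210 152 122 113  93]
 [162 163 164 174 176 152 130 120 113 110 111 110 110 108 108 109 110 110
  121 162 153 122 112 152 219 231 182 130 119 100  80]
 [163 162 165 177 180 152 127 119 111 111 109 108 109 108 108 108 107 109
  110 121 127 118 114 144 212 209 156 124 115  92  76]
 [162 162 164 170 163 132 111 108 105 106 106 105 104 105 105 103 104 104
  105 111 113 110 110 142 205 187 138 120 102  83  90]
 [162 161 163 161 148 125 108 103 103 104 105 103 102 101 103 103 102  99
  104 111 108 105 111 132 145 132 119 115  93  88  98]]
top [[312.05 208.7 ]
 [309.85 209.33]]
```

In the scene picture, the collar (bottom rim row about 165) and the arbor (axis column 244) line up to within about 1 mm. I'll lower in stages and watch the force.

Call:
play_rows([
  [1,[0.0,-0.0008,-0.012],[0,0,0]],
  [1,[0.0,-0.0008,-0.022],[0,0,0]],
  [1,[0.0,-0.0008,-0.028],[0,0,0]],
  [1,[0.0,-0.0008,-0.034],[0,0,0]],
  [1,[0.0,-0.0008,-0.034],[0,0,0]],
])

```text
time: 6.9
eef_pos: [0.4951, -0.1929, 0.0911]
eef_rot: [0.998, 0.056, 0.0, -0.001]
wrist_force: [0.1, 0.4, -2.3]
grip_width: 0.0489
```

Call:
play_rows([
  [1,[0.0,0,-0.006],[0,0,0]],
  [1,[0.0,0,-0.012],[0,0,0]],
  [1,[0,0,-0.018],[0,0,0]],
  [1,[0,0,-0.018],[0,0,0]],
])

```text
time: 7.4
eef_pos: [0.4946, -0.1926, 0.0724]
eef_rot: [0.998, 0.056, -0.0, -0.001]
wrist_force: [0.7, 0.2, -3.0]
grip_width: 0.0491
```

Call:
play_rows([
  [1,[0.0,0,-0.007],[0,0,0]],
  [1,[0.0,0,-0.014],[0,0,0]],
  [1,[0,0,-0.02],[0,0,0]],
  [1,[0,0,-0.023],[0,0,0]],
  [1,[0,0,-0.023],[0,0,0]],
])

```text
time: 8.02
eef_pos: [0.4944, -0.1925, 0.049]
eef_rot: [0.998, 0.056, -0.001, -0.001]
wrist_force: [-0.0, 0.8, -1.3]
grip_width: 0.0493
```

Call:
play_rows([
  [1,[0.0,0,-0.001],[0,0,0]],
  [1,[0.0,0,-0.002],[0,0,0]],
  [1,[0,0,-0.002],[0,0,0]],
])

```text
time: 8.4
eef_pos: [0.4945, -0.1926, 0.0472]
eef_rot: [0.998, 0.056, -0.0, -0.001]
wrist_force: [0.5, 0.2, -2.5]
grip_width: 0.0491
```

Call:
play_rows([
  [1,[0.0,0,-0.001],[0,0,0]],
  [1,[0.0,0,-0.002],[0,0,0]],
  [1,[0,0,-0.002],[0,0,0]],
])

```text
time: 8.78
eef_pos: [0.4945, -0.1926, 0.047]
eef_rot: [0.998, 0.056, -0.001, -0.001]
wrist_force: [-6.8, 3.5, 13.6]
grip_width: 0.0493
```

Contact came at TCP z 0.047, exactly where seating was predicted. I'll release and rise.

Call:
play_rows([
  [0.6,[0,0,0.0005],[0,0,0]],
  [-1,[0,0,0.0005],[0,0,0]],
  [-1,[0,0,0.0005],[0,0,0]],
  [-1,[0,0,0.0005],[0,0,0]],
  [-1,[0,0,0.0005],[0,0,0]],
  [-1,[0,0,0.0005],[0,0,0]],
])

```text
time: 9.52
eef_pos: [0.4945, -0.1926, 0.0474]
eef_rot: [0.998, 0.056, -0.001, -0.001]
wrist_force: [0.7, -0.7, 0.3]
grip_width: 0.0856
```

Call:
play_rows([
  [-1,[0,0,0.03],[0,0,0]],
  [-1,[0,0,0.07],[0,0,0]],
  [-1,[0,0,0.11],[0,0,0]],
  [-1,[0.05,0.006,0.13],[0,0,0]],
  [-1,[0.0995,0.011,0.13],[0,0,0]],
  [-1,[0.0995,0.011,0.13],[0,0,0]],
  [-1,[0.0995,0.011,0.13],[0,0,0]],
  [-1,[0.0995,0.011,0.13],[0,0,0]],
])

```text
time: 10.52
eef_pos: [0.593, -0.1817, 0.1773]
eef_rot: [0.998, 0.056, -0.001, -0.001]
wrist_force: [-0.0, 0.1, -1.3]
grip_width: 0.0851
```

Run:
```python
from h import *
from bench import robot, read_camera
s=robot.state();print(s['eef_pos'],s['eef_rot'],s['wrist_force'],s['grip_width'])
for n in("scene","top"):
    p,d=read_camera(n); np.savez(f"{n}4.npz",p=p,d=d)
    c=(240,165) if n=="scene" else (310,200)
    im=p[c[1]-50:c[1]+50,c[0]-60:c[0]+60,::-1]
    cv2.imwrite(f"pics/{n}4.png",cv2.resize(im,None,fx=6,fy=6,interpolation=cv2.INTER_CUBIC)[:600])
P=pts("scene",np.load("scene4.npz")['d'])
m=np.hypot(P[...,0]-.4945,P[...,1]+.1925)<.03
z=P[m][:,2]; print(np.histogram(z,bins=np.arange(.03,.12,.005)))
c=camera_params("scene")['world_from_camera'][:3,3]
print('front bottom/top rim exp', proj("scene",[[.4945+.0139,-.1925+.0208,.044],[.4945+.0139,-.1925+.0208,.080]]))
```

```text
[ 0.59297575 -0.18169428  0.17728932] [ 0.998456    0.05552342 -0.00110177 -0.00124709] [-0.02316168  0.09458172 -1.29925138] 0.08508220020649071
(array([52, 15,  4, 15, 17, 17, 15, 19, 19, 27, 44,  9, 11,  8,  2,  0,  0]), array([0.03 , 0.035, 0.04 , 0.045, 0.05 , 0.055, 0.06 , 0.065, 0.07 ,
       0.075, 0.08 , 0.085, 0.09 , 0.095, 0.1  , 0.105, 0.11 , 0.115]))
front bottom/top rim exp [[244.0666013  185.14686122]
 [243.85352423 176.1782851 ]]
```

View pics/scene4.png

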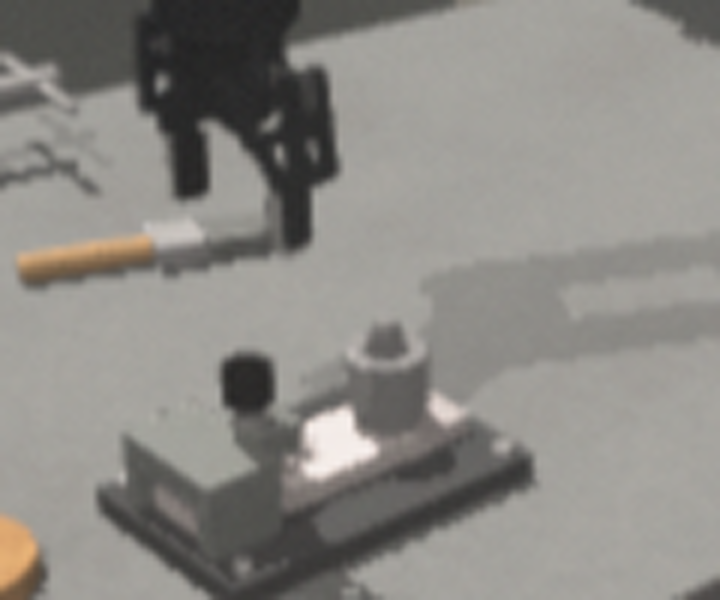

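The scene view shows the collar on the shoulder, with the arbor end projecting at crop (388,335) and the collar top at about 0.081 m. The knob is at crop (247,380), and the arbor fit confirms its place. I'll descend on it.

Call:
play_rows([
  [-1,[0.001,0,-0.04],[0,0,0]],
  [-1,[0.001,0,-0.075],[0,0,0]],
  [-1,[0.001,0,-0.095],[0,0,0]],
  [-1,[0.001,0,-0.102],[0,0,0]],
  [-1,[0.001,0,-0.102],[0,0,0]],
])

```text
time: 11.25
eef_pos: [0.5945, -0.1821, 0.0763]
eef_rot: [0.998, 0.055, -0.0, -0.001]
wrist_force: [-0.3, -0.8, 0.6]
grip_width: 0.0854
```

Call:
play_rows([
  [0,[-0.0005,0.0005,-0.001],[0,0,0]],
  [0.1,[-0.0005,0.0005,-0.001],[0,0,0]],
  [1,[-0.0005,0.0005,-0.001],[0,0,0]],
  [1,[-0.0005,0.0005,-0.001],[0,0,0]],
  [1,[-0.0005,0.0005,-0.001],[0,0,0]],
  [1,[-0.0005,0.0005,-0.001],[0,0,0]],
  [1,[-0.0005,0.0005,-0.001],[0,0,0]],
  [1,[-0.0005,0.0005,-0.001],[0,0,0]],
])

```text
time: 12.25
eef_pos: [0.5946, -0.1825, 0.0763]
eef_rot: [0.998, 0.055, 0.0, -0.0]
wrist_force: [-1.3, -4.0, 5.0]
grip_width: 0.0282
```

Knob gripped. I'll lift part way and check the force.

Call:
play_rows([
  [1,[0,-0.0002,0.003],[0,0,0]],
  [1,[0,-0.0002,0.006],[0,0,0]],
  [1,[0,-0.0002,0.01],[0,0,0]],
  [1,[0,-0.0002,0.01],[0,0,0]],
])

```text
time: 12.75
eef_pos: [0.5945, -0.1826, 0.0852]
eef_rot: [0.998, 0.055, 0.0, -0.0]
wrist_force: [4.5, -3.6, -8.7]
grip_width: 0.0283
```

Call:
play_rows([
  [1,[0,0,0.003],[0,0,0]],
  [1,[0,0,0.006],[0,0,0]],
  [1,[0,0,0.009],[0,0,0]],
  [1,[0,0,0.01],[0,0,0]],
  [1,[0,0,0.01],[0,0,0]],
])

```text
time: 13.38
eef_pos: [0.5945, -0.1826, 0.0937]
eef_rot: [0.998, 0.055, 0.0, -0.0]
wrist_force: [5.4, -4.9, -10.9]
grip_width: 0.0286
```

Call:
play_rows([
  [1,[0,0,0.002],[0,0,0]],
  [1,[0,0,0.004],[0,0,0]],
  [1,[0,0,0.004],[0,0,0]],
  [1,[0,0,0.004],[0,0,0]],
])

```text
time: 13.88
eef_pos: [0.5945, -0.1826, 0.096]
eef_rot: [0.998, 0.055, 0.0, -0.0]
wrist_force: [5.8, -3.9, -11.3]
grip_width: 0.0286
```

Call:
play_rows([
  [1,[0,0,0.002],[0,0,0]],
  [1,[0,0,0.003],[0,0,0]],
  [1,[0,0,0.003],[0,0,0]],
  [1,[0,0,0.003],[0,0,0]],
])

```text
time: 14.38
eef_pos: [0.5945, -0.1826, 0.0965]
eef_rot: [0.998, 0.055, 0.0, -0.0]
wrist_force: [9.9, -5.4, -15.5]
grip_width: 0.0281
```

Run:
```python
from h import *
from bench import robot, read_camera
s=robot.state();print(s['eef_pos'],s['wrist_force'],s['grip_width'])
for n in("scene","top"):
    p,d=read_camera(n); np.savez(f"{n}5.npz",p=p,d=d)
    c=(240,165) if n=="scene" else (310,200)
    im=p[c[1]-50:c[1]+50,c[0]-60:c[0]+60,::-1]
    cv2.imwrite(f"pics/{n}5.png",cv2.resize(im,None,fx=6,fy=6,interpolation=cv2.INTER_CUBIC)[:600])
cv2.imwrite("pics/scene5f.png",np.load("scene5.npz")['p'][:,:,::-1])
print('knob side expected rows at lift 20 (bottom, top):',proj("scene",[[.594,-.1815,.101],[.594,-.1815,.125]]),'lift0',proj("scene",[[.594,-.1815,.081],[.594,-.1815,.105]]))
```

```text
[ 0.59447179 -0.18255732  0.09646299] [  9.86308004  -5.41898619 -15.53250826] 0.02808159960543466
knob side expected rows at lift 20 (bottom, top): [[220.58217165 176.51429129]
 [220.18570642 170.16147965]] lift0 [[220.90726002 181.70813685]
 [220.51657887 175.46467316]]
```

View pics/scene5.png

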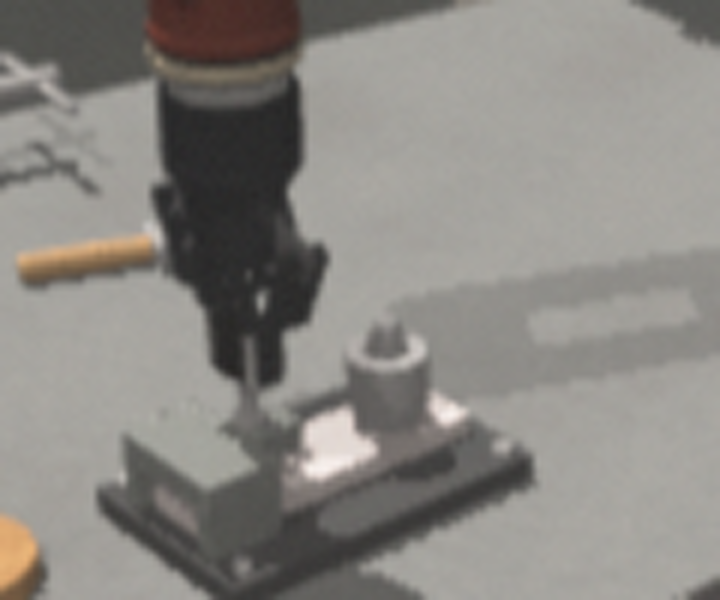

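Run:
```python
from h import *
p=np.load("scene5.npz")['p'];d=np.load("scene5.npz")['d']
cv2.imwrite("pics/z5.png",cv2.resize(p[155:200,200:250,::-1],None,fx=12,fy=12,interpolation=cv2.INTER_NEAREST))
g=cv2.cvtColor(p,cv2.COLOR_RGB2GRAY)
np.set_printoptions(linewidth=200); print(g[164:188,212:232]); print((pts("scene",d)[166:188,218:225,2]*1000).astype(int))
for k in range(3):
    pass
```

```text
[[112  60  46  44  46  44  43  47  47  49  75 131  88  50  46  48  44  45  44  47]
 [141  84  52  46  48  46  46  52  46  48  76 146  86  49  47  42  42  45  46  57]
 [160 134  77  54  49  44  44  49  45  47  63 120  70  48  45  45  47  43  46  66]
 [164 156  94  55  44  45  41  44  46  48  52  75  51  46  46  46  44  46  47  79]
 [163 158 103  55  44  42  42  44  45  45  48  49  46  47  43  47  49  52  67 104]
 [164 161 115  61  43  44  40  43  43  48  45  48  47  45  47  61  87  99 131 144]
 [163 161 118  68  48  42  42  43  52  55  54  46  47  46  56 110 141 146 161 163]
 [165 161 126  70  47  41  42  48  66  86  66  46  45  46  62 130 161 164 164 165]
 [164 161 136  77  47  42  40  45  69 100  73  50  46  46  62 130 162 166 163 162]
 [167 163 138  82  47  41  43  43  64 102  75  50  46  45  60 117 158 163 163 164]
 [165 165 144  83  48  42  40  43  63 100  81  49  41  45  57 107 158 164 164 164]
 [165 165 152  92  49  43  40  45  63 102  85  52  46  49  57 108 160 164 164 166]
 [166 166 162 137  81  51  40  43  58 103  86  52  47  46  58 108 158 165 164 167]
 [167 166 163 162 135
[... 875 characters left out ...]
 84  94 154 213]]
[[133 134 149 151 153 148 159]
 [129 127 147 148 149 150 156]
 [124 121 143 146 147 149 152]
 [127 126 138 143 142 141 148]
 [125 126 134 137 139 137 142]
 [126 125 133 134 132 136 135]
 [127 123 128 128 126 128 130]
 [121 121 125 125 125 126 127]
 [116 115 119 122 120 121 121]
 [112 110 114 119 114 118 115]
 [108 107 107 112 112 114 114]
 [104 105 105 109 109 111 113]
 [  0   1  96 107 106 106 108]
 [  4   0  94 100 101 101 100]
 [  2   2  88  88  85   0   0]
 [  0   0  86  87  84   0  69]
 [  4   0  79  80  79  74  67]
 [  2  76  76  77  77  72  76]
 [ 70  78  73  72  75  74  73]
 [ 69  72  73  72  73  71  67]
 [ 67  67  68  67  69  68  66]
 [ 68  70  68  68  68  68  65]]
```

View pics/z5.png

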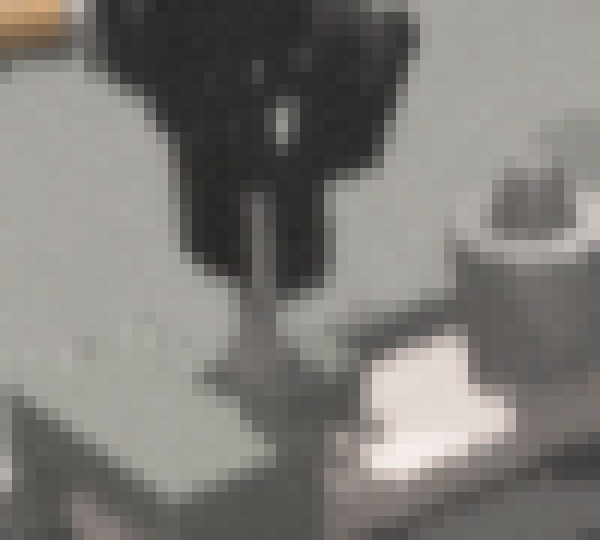

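View pics/top5.png

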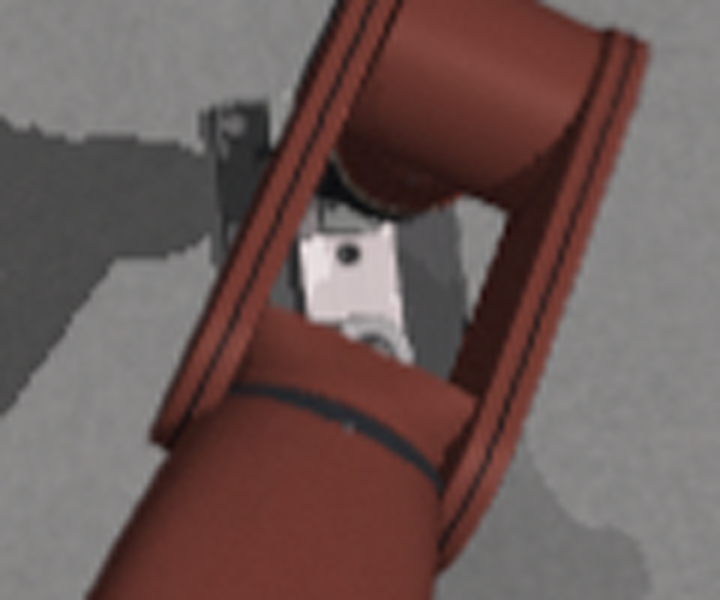

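The scene view shows the bare stem below the finger tips at zoom (258,330), and the collar is still seated. The force rose from 11.3 to 15.5 N over the last 0.5 mm, at about 20.2 mm of lift, so the plunger is at its stop. I'll do a brief hold to check it is steady.

Call:
play_rows([
  [1,[0.0005,0,0.0025],[0,0,0]],
  [1,[0.0005,0,0.0025],[0,0,0]],
  [1,[0.0005,0,0.0025],[0,0,0]],
  [1,[0.0005,0,0.0025],[0,0,0]],
  [1,[0.0005,0,0.0025],[0,0,0]],
  [1,[0.0005,0,0.0025],[0,0,0]],
  [1,[0.0005,0,0.0025],[0,0,0]],
  [1,[0.0005,0,0.0025],[0,0,0]],
])

```text
time: 15.48
eef_pos: [0.5945, -0.1825, 0.0964]
eef_rot: [0.998, 0.055, -0.0, -0.001]
wrist_force: [7.3, -5.7, -14.4]
grip_width: 0.0285
```

Run:
```python
from h import *
from bench import robot
a=np.load("scene0.npz")['p'];b=np.load("scene5.npz")['p']
m=(np.abs(a.astype(int)-b).max(2)>40).astype(np.uint8)
n,l,st,ce=cv2.connectedComponentsWithStats(m)
print([(*st[i],) for i in range(1,n) if st[i,4]>15])
print(robot.state()['wrist_force']); robot.sign_off()
```

```text
[(np.int32(237), np.int32(0), np.int32(89), np.int32(72), np.int32(3318)), (np.int32(339), np.int32(10), np.int32(43), np.int32(124), np.int32(2125)), (np.int32(336), np.int32(28), np.int32(6), np.int32(26), np.int32(80)), (np.int32(225), np.int32(41), np.int32(18), np.int32(9), np.int32(25)), (np.int32(202), np.int32(51), np.int32(36), np.int32(20), np.int32(111)), (np.int32(359), np.int32(53), np.int32(9), np.int32(39), np.int32(173)), (np.int32(205), np.int32(71), np.int32(23), np.int32(21), np.int32(202)), (np.int32(260), np.int32(72), np.int32(10), np.int32(17), np.int32(102)), (np.int32(416), np.int32(76), np.int32(29), np.int32(16), np.int32(265)), (np.int32(409), np.int32(105), np.int32(37), np.int32(36), np.int32(769)), (np.int32(206), np.int32(106), np.int32(7), np.int32(11), np.int32(33)), (np.int32(397), np.int32(120), np.int32(11), np.int32(7), np.int32(32)), (np.int32(205), np.int32(122), np.int32(30), np.int32(57), np.int32(1096)), (np.int32(260), np.int32(143), np.int32(219), np.int32(129), np.int32(5816)), (np.int32(342), np.int32(170), np.int32(44), np.int32(22), np.int32(229)), (np.int32(217), np.int32(175), np.int32(9), np.int32(9), np.int32(47)), (np.int32(248), np.int32(175), np.int32(5), np.int32(12), np.int32(38)), (np.int32(238), np.int32(180), np.int32(8), np.int32(11), np.int32(40)), (np.int32(417), np.int32(184), np.int32(17), np.int32(10), np.int32(60)), (np.int32(228), np.int32(210), np.int32(57), np.int32(35), np.int32(841)), (np.int32(264), np.int32(221), np.int32(76), np.int32(30), np.int32(699)), (np.int32(276), np.int32(250), np.int32(21), np.int32(15), np.int32(207))]
[  7.3233523   -5.72681785 -14.36393022]
the job is handed in; nothing more can be done
```

View pics/scene5f.png

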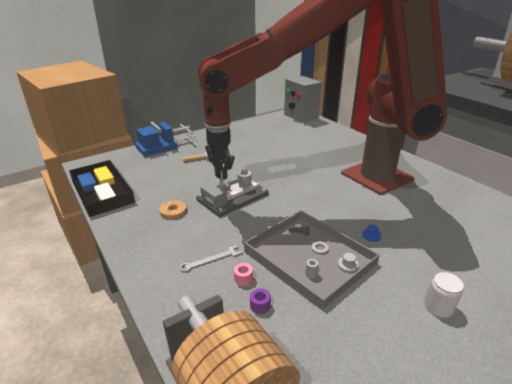

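The collar is seated on the arbor and released, and the gripper is holding the plunger knob up at its stop. I handed the job in at about 15.5 s.

- **Collar:** I took it from the crate and lowered it over the arbor with no side force until it touched the shoulder at the height I had predicted. After release, the scene camera showed its top at about 0.081 m (0.080 m expected), with the arbor end standing out of it.
- **Plunger:** I lifted the knob about 20 mm. The force climbed with the spring to 11.3 N, then rose to 15.5 N over the last 0.5 mm, which is the stop. A one-second hold stayed steady at 14.4 N and 28.5 mm finger opening. The last picture shows the bare stem below the finger tips.
- **Other items:** In the last full scene picture the washer, hub, bush and bolt are still in the crate. Everything else I could see on the bench looks unmoved. The image-difference check was muddied by the arm's shadow, so this rests on viewing the picture.
- **Readings that disagreed:** The two cameras differed by 2–4 mm on the arbor position, but this did not affect the fit. About 9 N of sideways force remained on the wrist while holding the knob. The knob gripped at about 28 mm on a nominal 30 mm, and the fingers partly hid it. I saw no sign of slipping.

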